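# Lay a turned stone stem in the bench steady and close it

## Robot

A 6-joint arm with a two-finger parallel gripper is mounted at the origin on the work surface; the furniture and walls round the work are solid. World frame = base frame: x ahead of the robot, y to its left, z up, the work surface at z = 0. Lengths are in m, angles in rad, forces in N, time in s.
With the tool pointing down it reaches from about 0.4 to 0.925 m from the base axis. Payload 12.5 kg.
Tool frame: the origin (TCP) lies where the fingers leave the gripper's body, on its centre line; the fingertips stand 78 mm ahead of it and the grasp point (between the pads) lies 59 mm ahead of it; z points along the fingers, y is the line along which they close (so a half turn about z gives the same grasp; the last joint's range is limited). The gripper opens to 95 mm and grips with 3 to 60 N. Pads are 20 mm wide; open, the fingers measure 119 mm over their backs; the gripper's body (75 mm by 180 mm) begins 59 mm behind the grasp point.
Start: joints at [1.216, 0.491, 1.559, -0, 1.092, -0.106], TCP at [0.154, 0.606, 0.292] pointing down, gripper open.
Joint ranges: [-3.1, 3.1], [-0.84, 2.19], [0.05, 2.79], [-1.13, 4.28], [0.06, 2.93], [-2.69, 2.69]. Speed limits (rad/s): [2.22, 2.22, 2.79, 3.14, 3.14, 3.14].

## Interface

Orientations are given as a rotation vector (axis times angle).
In Python, from station import r, snapshot, get_calibration, spot_in, regions_of, pinpoint gives the robot as it stands.
- The arm moves only by the shell command python3 -m creep 'ROWS' [FORCE]. ROWS is JSON, a list of rows, each a list of 3 entries, a list of its own where there are three numbers: the shift along the world's x, y, z in mm, then the turn about the world's z in degrees, then the finger opening in mm, from 0 to 95.1. In form: [[[x, y, z], roll, gripper], ...]. A call has 1 to 8 rows; each row is the pose to reach, as a shift and turn from the pose commanded when the call began; what a row does not reach only later rows make up. A row lasts 1/10 s, in which the tool goes at most 50 mm and 8.59 degrees, less where a joint would pass 70% of its speed; a pose out of reach is approached as far as the arm can. A call with a gripper value outside its range is refused whole. The fingers move at their own pace and stop on an object; FORCE is the grip in N (left out, the last holds). Time passes only in rows, so rows that repeat a pose let the fingers close. It gives the time, the measured TCP pose, the force, the opening and the grip force at its end, in the units of the state.
- r.get_state(): the state, without advancing time (a new reading comes with each control period).
- snapshot(name): name is "scene" or "side" or "wrist"; returns the picture (480x640x3 uint8, blue, green, red); there is no depth.
- get_calibration(name): a dict with "vfov" (degrees; the focal length in pixels is half the picture's height over the tangent of half this angle, whatever the lens; pixels are square), "cx", "cy" (the principal point, pixels), "distortion" ([k1, k2, p1, p2, k3] as OpenCV has them; the pictures are not rectified), "T" (4x4, takes a point from camera to world coordinates); the wrist camera has in their place "hand_eye" (4x4, takes a point from camera to tool coordinates, whose origin is the TCP and whose axes are the flange's). Camera axes: x right, y up, looking along -z (the intrinsics and any distortion apply to the point x, -y, -z); pixel columns grow to the right and rows downward; lengths in m; the calibration is good to about 2 mm. A picture is of the moment at which its call begins: read the wrist's pose just before it. get_calibration takes no time and is no camera call.
- r.sign_off(): hands the job in; it is judged then, once.
Trained networks look in the newest picture that a camera, given by its name, has taken for a name from the list of things; names that differ only in an ending like _2 or _b are one class to them, and where a whole thing is asked for, a point or a joint stands for the part that bears it (a point fixed in the world has none). Each returns a list of dicts, best first, with "p" (0 to 1); they miss things now and then, are a little off and sometimes report something else, mostly with a low value. They report only what shows in the picture. A call takes as long as a camera call.
- spot_in(target, camera): "point" ([x, y, z] in m, in world coordinates, good to about 4 mm: the middle of the surface that is visible of it).
- regions_of(target, camera): "mask" (480x640 bool, what is visible of it).
- pinpoint(target, camera): "point" ([x, y, z] in m, in world coordinates, good to about 4 mm: a listed point, or the origin of a listed thing).
The state is a dict: "time": time; "joint_positions": joint angles; "joint_vel": joint speeds; "joint_torque": joint torques, N m; "ee_pos": TCP position; "tool_rot": TCP orientation; "ft_force": force on the tool from outside, world axes, zero at the start; "ft_torque": the same for the moment, N m; "opening": opening from 0.0 (shut) to 1.0 (fully open); "grasp_force": force on a finger pad.
Only numpy, scipy, OpenCV 4.12 (cv2) and the standard library are available. Lean on these libraries where they do the work, as an engineer would, in place of code of your own. Each camera call takes 0.05 s, during which the arm holds its last target. There are 200 camera calls.

## Task

Get the turned stone stem ready for sanding in the bench rest: lay it down gently with its narrow neck on the two lower fingers of the open steady and its plain end in the V-support, and let go of it. Then swing the steady's hinged top over the neck and all the way down. Leave the other things on the table as they are.

Things in the scene. Friction and masses are not known exactly. Their poses are not given: they have to be found in the camera images.
- stem: Loose turned white stone stem, about 0.5 kg, 196 mm long, lying on the table; it can roll. Origin on its axis at mid-length, 20 mm above the table at the start; own y axis along it towards the neck end. y -98 to +46 mm: plain barrel 40 mm in diameter; +51 to +85: neck 28 mm in diameter; +90 to +98: head disc 40 mm. Centre of mass near y = -8 mm. Grip across the barrel near the origin.
- stem_neck (a point): Point on the stem's axis at the middle of the neck, 68 mm from the stem's origin along +y of the stem.
- stem_tail (a point): Point on the stem's axis in the plain barrel, 62 mm from the stem's origin along -y of the stem; this part goes over the V-support.
- rest: Bench rest, fixed: aluminium rail 52 mm wide, 224 mm long along its own y, 12 mm high, with a ring steady at its +y end and a V-support at its -y end. Origin: centre of the rail's underside, on the table. The stem lies in it along y over x = 0, axis 85 mm above the table, neck end to +y. Between y = -45 and +45 mm all is free for the gripper down to the rail. The rest's +x side, with the hinge, faces the robot.
- steady_axis (a point): Centre of the ring steady, 85 mm above the table, x = 0, y = +68 mm of the rest, axes as the rest's. Ring 16 mm wide along y, inner radius 31 mm, outer 43 mm. The fixed lower half has two bronze fingers 10 mm thick, 45 degrees below level on either side; their tips hold a 28 mm neck centred here. The stem goes in from above while the top is open.
- v_axis (a point): Point 85 mm above the table, x = 0, y = -62 mm of the rest, axes as the rest's: where the axis of the 40 mm barrel comes to lie in the V-support (90 degree angle, 22 mm wide along y, its upper edges about 3 mm below this point, 25 mm to either side).
- steady_top (a joint): Hinge of the steady's top half ring, rad: 0 = fully closed on the fixed half; grows as it swings up and back to the rest's +x side, at most 1.95. Starts open, at 1.3 or more. Hinge friction (about 0.12 N m) holds it wherever it is left; 2 to 3 N at the knob moves it. Closed, its upper finger stands 2 mm clear of the seated neck.
- top_hinge (a point): Point on the hinge pin of the steady's top, mid-width, 87 mm above the table, 47 mm to the rest's +x side of the steady's centre; the pin runs along the rest's y.
- top_knob (a point): Centre of the black ball knob, 22 mm in diameter, on the free edge of the steady's top, 124 mm from the hinge pin. It can be gripped from above, fingers on the two sides that face along the pin, and led on its arc about the pin. Closed, it is about 90 mm above the table, 77 mm to the rest's -x side of the steady's centre.
- wood_chuck_2_b: Bystander: low round wooden chuck with a hole in its top, 62 mm in diameter, 34 mm high.
- glass_jar_b: Bystander: glass jar with a grey screw lid, 68 mm in diameter, 92 mm high.
- wood_chuck_3_b: Bystander: turned waisted wooden chuck, 68 mm in diameter, 60 mm high.

How it is judged:
By the outcome, as a careful person would: the job done as asked, in the order asked, and still so for the second after the job is handed in, with the robot touching nothing.
It also fails if it takes over 54 s, if anything falls off the work surface, if the arm or the gripper's body presses on something with over 40 N, if the wrist force passes 120 N, or if a joint passes its speed limit or range.

## Working session

There is one attempt and no reset: what is moved stays moved. The work goes in short steps, Python scripts to look and compute and a shell command to move; the robot and the scene stay as the last step left them, time stands still between calls to the robot, and variables do not carry over. Pictures are saved under pics/ and viewed, at most 10 in all, crops included, and the job is handed in when it is done.

```bash
mkdir -p pics
python3 - <<'E'
from station import *
import cv2,numpy as np
for c in ["scene","side"]:
    im=snapshot(c); cv2.imwrite(f"pics/{c}0.png",im)
    for t in ["stem","stem_neck","stem_tail","rest","steady_axis","v_axis","top_hinge","top_knob","wood_chuck_2_b","glass_jar_b","wood_chuck_3_b"]:
        print(c,t,[(np.round(d["point"],3).tolist(),round(d["p"],2)) for d in pinpoint(t,c)[:2]])
s=r.get_state();print(s)
E
```

```text
scene stem [([0.381, 0.196, 0.014], 0.91)]
scene stem_neck [([0.413, 0.255, 0.02], 0.85)]
scene stem_tail [([0.352, 0.138, 0.02], 0.61), ([0.298, 0.288, 0.003], 0.35)]
scene rest [([0.443, -0.1, 0.0], 0.65)]
scene steady_axis [([0.442, -0.166, 0.085], 0.86), ([0.394, -0.162, 0.089], 0.34)]
scene v_axis [([0.447, -0.038, 0.084], 0.59)]
scene top_hinge [([0.397, -0.163, 0.09], 0.87)]
scene top_knob [([0.416, -0.166, 0.212], 0.92), ([0.394, -0.162, 0.088], 0.61)]
scene wood_chuck_2_b [([0.365, -0.215, 0.002], 0.68)]
scene glass_jar_b [([0.406, 0.344, -0.005], 0.68)]
scene wood_chuck_3_b [([0.294, 0.282, -0.0], 0.58)]
side stem [([0.383, 0.199, 0.022], 0.82)]
side stem_neck [([0.416, 0.258, 0.015], 0.92), ([0.353, 0.141, 0.022], 0.51)]
side stem_tail [([0.352, 0.142, 0.023], 0.66), ([0.416, -0.166, 0.206], 0.18)]
side rest [([0.448, -0.101, 0.002], 0.77)]
side steady_axis [([0.445, -0.167, 0.082], 0.83)]
side v_axis [([0.454, -0.037, 0.085], 0.87), ([0.295, 0.282, 0.002], 0.25)]
side top_hinge [([0.392, -0.16, 0.086], 0.61)]
side top_knob [([0.416, -0.163, 0.207], 0.69)]
side wood_chuck_
[... 152 characters left out ...]
005], 0.57)]
{'time': 1.2, 'joint_positions': array([ 1.21642317e+00,  4.90924958e-01,  1.55890044e+00,  4.79082119e-06,
        1.09168886e+00, -1.05604167e-01]), 'joint_vel': array([-0.00046222, -0.00164917,  0.00289747,  0.00143858,  0.00035917,
       -0.00104353]), 'joint_torque': array([ 5.36116131e-04, -6.12485075e+01, -2.58416945e+01,  6.92605111e-02,
        4.47202055e-02, -8.36960453e-06]), 'ee_pos': array([0.15386672, 0.60577918, 0.29224528]), 'tool_rot': array([3.89760314e-01, 3.11730733e+00, 1.21425546e-04]), 'ft_force': array([ 0.32319642, -0.51059405, -0.14341046]), 'ft_torque': array([ 0.00692096, -0.01106614,  0.01120721]), 'grasp_force': 0.0, 'opening': 1.0026480058556022}
```

View pics/scene0.png

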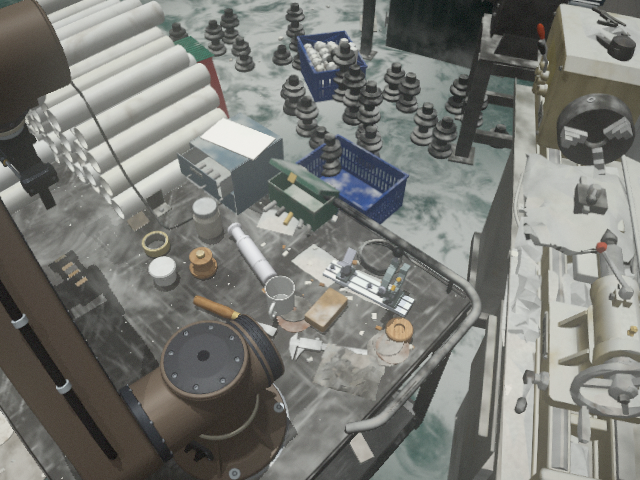

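View pics/side0.png

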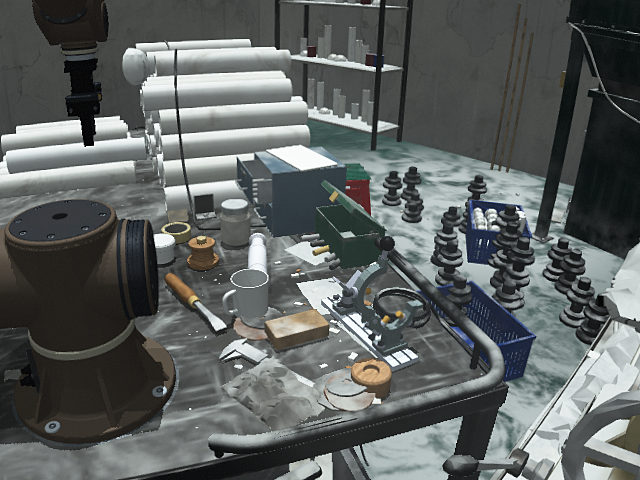

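The stem lies at about (0.382, 0.197) with its neck pointing about 62° from x. The rest is near (0.446, -0.10) with its steady end towards -y and the top open. A mug stands near the stem's tail (scene px 280,290; side px 248,300). I'll go above the stem and look from there.

```bash
python3 -m creep '[[[224,-416,0],76,95],[[224,-416,0],76,95],[[224,-416,0],76,95],[[224,-416,0],76,95],[[224,-416,0],76,95],[[224,-416,0],76,95],[[224,-416,0],76,95],[[224,-416,0],76,95]]'
cat > h.py <<'E'
from station import *
import cv2,numpy as np
from scipy.spatial.transform import Rotation as R
def cam(c):
    k=get_calibration(c); f=240/np.tan(np.radians(k["vfov"]/2))
    if "T" in k: T=np.array(k["T"])
    else:
        s=r.get_state(); B=np.eye(4); B[:3,:3]=R.from_rotvec(s["tool_rot"]).as_matrix(); B[:3,3]=s["ee_pos"]; T=B@np.array(k["hand_eye"])
    return np.array([[f,0,k["cx"]],[0,f,k["cy"]],[0,0,1]]),np.array(k["distortion"]),T
def toplane(C,px,z):
    K,D,T=C
    p=cv2.undistortPoints(np.array([[px]],float),K,D)[0,0]
    d=T[:3,:3]@np.array([p[0],-p[1],-1]); return T[:3,3]+d*(z-T[2,3])/d[2]
def topix(C,P):
    K,D,T=C; q=T[:3,:3].T@(np.array(P)-T[:3,3]); q=q*[1,-1,-1]
    return cv2.projectPoints(q[None],np.zeros(3),np.zeros(3),K,D)[0][0,0]
E
python3 - <<'E'
from h import *
C=cam("scene");print("mug base",toplane(C,(282,306),0),"mug rim",toplane(C,(280,285),.09)); C=cam("side");print(toplane(C,(250,327),0),toplane(C,(250,278),.09))
s=r.get_state();print(s["time"],s["ee_pos"],s["tool_rot"],s["joint_positions"])
E
```

```text
time: 2.0
ee_pos: [0.329, 0.2823, 0.2926]
tool_rot: [-1.3, 2.859, 0.0]
ft_force: [0.7, 0.9, 0.3]
opening: 1.002
grasp_force: 0.0
mug base [0.29986659 0.05195449 0.        ] mug rim [0.29564335 0.04985249 0.09      ]
[0.27858975 0.0167362  0.        ] [0.28907951 0.03105081 0.09      ]
2.0 [0.32903681 0.28227849 0.29256441] [-1.30014716e+00  2.85926871e+00  2.40618518e-04] [ 5.56425093e-01  2.18148825e-01  2.00171635e+00  9.24763281e-05
  9.21107245e-01 -1.86796013e+00]
```

```bash
python3 -m creep '[[[49,-92,-60],13,95],[[49,-92,-60],13,95],[[49,-92,-60],13,95],[[49,-92,-60],13,95]]'
python3 - <<'E'
from h import *
for i in range(1):
    C=cam("wrist"); im=snapshot("wrist"); cv2.imwrite("pics/w1.png",im)
    for t in ["stem","stem_neck","stem_tail"]:
        print(t,[(np.round(d["point"],4).tolist(),round(d["p"],2)) for d in pinpoint(t,"wrist")[:2]])
    m=regions_of("stem","wrist")
    if m:
        ys,xs=np.where(m[0]["mask"]); P=np.array([toplane(C,(x,y),.02)[:2] for x,y in list(zip(xs,ys))[::40]])
        c,sz,a=cv2.minAreaRect(P.astype(np.float32)*1000); print("rect",c,sz,a,m[0]["p"])
        _,_,v=np.linalg.svd(P-P.mean(0)); print("axis deg",np.degrees(np.arctan2(v[0][1],v[0][0])),P.mean(0))
s=r.get_state();print(s["time"],s["ee_pos"],s["tool_rot"],s["joint_positions"])
E
```

```text
time: 2.4
ee_pos: [0.3782, 0.1898, 0.2311]
tool_rot: [1.603, -2.699, -0.001]
ft_force: [0.3, 0.6, -0.4]
opening: 0.996
grasp_force: 0.0
stem [([0.3817, 0.1957, 0.0195], 0.82)]
stem_neck [([0.4162, 0.2557, 0.0233], 0.89)]
stem_tail [([0.3517, 0.1408, 0.0218], 0.85)]
rect (385.9005126953125, 197.9740447998047) (202.4431610107422, 40.32038879394531) 62.330467224121094 0.66
axis deg 63.54458867142984 [0.37995166 0.18716255]
2.65 [0.37731842 0.1926619  0.23292307] [-1.60951616e+00  2.69670730e+00 -1.80934101e-04] [ 3.15855593e-01  2.95266201e-01  2.09960915e+00  1.87654383e-04
  7.45631155e-01 -2.33127130e+00]
```

View pics/w1.png

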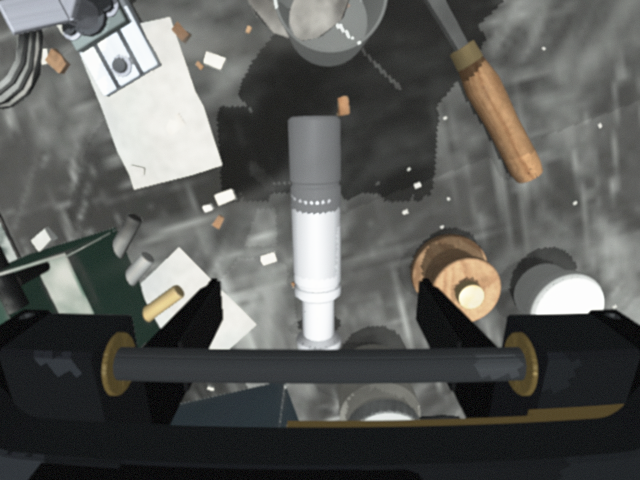

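The picture confirms the stem is centred between the fingers (px 315, 120 to 345) and nothing is under them. I'll descend and grip.

```bash
python3 -m creep '[[[1,-1,-50],0.6,95],[[1,-1,-100],0.6,95],[[1,-1,-130],0.6,95],[[1,-1,-147],0.6,95],[[1,-1,-147],0.6,95]]'
python3 -m creep '[[[0,0,0],0,35],[[0,0,0],0,35],[[0,0,0],0,35],[[0,0,0],0,35],[[0,0,0],0,35],[[0,0,0],0,35],[[0,0,0],0,35],[[0,0,0],0,35]]' 35
```

```text
time: 3.15
ee_pos: [0.3778, 0.1915, 0.084]
tool_rot: [1.623, -2.686, -0.001]
ft_force: [-0.1, -0.6, 0.8]
opening: 0.997
grasp_force: 0.0
time: 3.95
ee_pos: [0.3787, 0.1909, 0.0854]
tool_rot: [-1.622, 2.69, -0.0]
ft_force: [0.7, -0.4, 1.1]
opening: 0.414
grasp_force: 35.0
```

```bash
python3 -m creep '[[[0,0,15],0,35],[[0,0,60],0,35],[[0,0,110],0,35],[[0,0,160],0,35],[[0,0,210],0,35],[[10,-15,230],-8,35],[[20,-30,230],-16,35]]'
python3 -m creep '[[[50,-80,0],-139,35],[[50,-80,0],-139,35],[[50,-80,0],-139,35],[[50,-80,0],-139,35],[[50,-80,0],-139,35],[[50,-80,0],-139,35],[[50,-80,0],-139,35],[[50,-80,0],-139,35]]'
```

```text
time: 4.65
ee_pos: [0.3988, 0.1608, 0.3182]
tool_rot: [-1.224, 2.888, -0.001]
ft_force: [1.2, 0.1, -5.0]
opening: 0.411
grasp_force: 35.0
time: 5.45
ee_pos: [0.4481, 0.0808, 0.3147]
tool_rot: [-0.624, -3.077, 0.0]
ft_force: [0.2, 0.1, -4.3]
opening: 0.413
grasp_force: 35.0
```

Run:
```python
from h import *
def q(c,t,n=1):
    d=pinpoint(t,c)[:n]; print(c,t,[(np.round(e["point"],4).tolist(),round(e["p"],2)) for e in d])
C=cam("wrist"); im=snapshot("wrist")
for t in ["stem","stem_tail","stem_neck","v_axis","steady_axis","rest","top_hinge"]: q("wrist",t)
for c in ["scene","side"]:
    for i in range(3):
        snapshot(c)
        for t in ["rest","steady_axis","v_axis","top_hinge","top_knob"]: q(c,t)
s=r.get_state();print(s["time"],s["ee_pos"],s["tool_rot"],s["joint_positions"],s["opening"])
```

```text
wrist stem [([0.454, 0.0801, 0.2477], 0.62)]
wrist stem_tail [([0.3985, 0.1013, 0.2491], 0.63)]
wrist stem_neck []
wrist v_axis [([0.4463, -0.0338, 0.0862], 0.88)]
wrist steady_axis [([0.4399, -0.1632, 0.0835], 0.88)]
wrist rest []
wrist top_hinge [([0.3945, -0.1609, 0.0833], 0.6)]
scene rest [([0.4444, -0.1018, -0.0025], 0.95)]
scene steady_axis [([0.44, -0.1672, 0.0868], 0.91)]
scene v_axis [([0.4451, -0.0379, 0.0836], 0.8)]
scene top_hinge []
scene top_knob [([0.4145, -0.1653, 0.212], 0.97)]
scene rest [([0.4448, -0.1022, -0.0029], 0.67)]
scene steady_axis [([0.4438, -0.1637, 0.0839], 0.84)]
scene v_axis [([0.4437, -0.0367, 0.085], 0.63)]
scene top_hinge [([0.3944, -0.1623, 0.0894], 0.81)]
scene top_knob [([0.4168, -0.1631, 0.2119], 0.56)]
scene rest [([0.4438, -0.0992, -0.0032], 0.93)]
scene steady_axis [([0.4407, -0.1667, 0.0823], 0.66)]
scene v_axis [([0.4444, -0.0354, 0.0863], 0.68)]
scene top_hinge [([0.393, -0.1627, 0.0893], 0.9)]
scene top_knob [([0.4152, -0.1655, 0.2094], 0.88)]
side rest [([0.4449, -0.0991, 0.0035], 0.87)]
side steady_axis [([0.4454, -0.1655, 0.0833], 0.88)]
side v_axis [([0.4521, -0.0351, 0.0869], 0.92)]
side top_hinge [([0.3943, -0.1625, 0.0845], 0.77)]
side top_knob [([0.4143, -0.1658, 0.2102], 0.56)]
side rest [([0.4442, -0.097, 0.0051], 0.7)]
side steady_axis [([0.4418, -0.1658, 0.0828], 0.83)]
side v_axis [([0.4507, -0.0369, 0.0862], 0.55)]
side top_hinge [([0.3913, -0.1605, 0.0837], 0.94)]
side top_knob [([0.4172, -0.1624, 0.2091], 0.61)]
side rest [([0.4458, -0.0979, 0.0004], 0.88)]
side steady_axis [([0.442, -0.1637, 0.0842], 0.58)]
side v_axis [([0.4523, -0.0341, 0.0832], 0.67)]
side top_hinge [([0.3935, -0.16, 0.0825], 0.82)]
side top_knob [([0.3975, 0.1041, 0.249], 0.62)]
7.65 [0.44851748 0.08084781 0.3153335 ] [6.14474241e-01 3.08088624e+00 1.37400081e-04] [ 3.31996288e-02  2.22183885e-01  1.92296189e+00  9.42824845e-05
  9.96401253e-01 -1.14391993e+00] 0.41423777481300206
```

```bash
python3 -m creep '[[[2,-20,0],-69.5,35],[[2,-20,0],-69.5,35],[[2,-20,0],-69.5,35],[[2,-60,0],-69.5,35],[[2,-80,0],-69.5,35],[[2,-100,0],-69.5,35],[[2,-120,0],-69.5,35],[[2,-120,0],-69.5,35]]'
python3 -m creep '[[[0,-52,0],-0.8,35],[[0,-52,0],-0.8,35],[[0,-52,0],-0.8,35]]'
python3 - <<'E'
from h import *
def q(c,t,n=1):
    d=pinpoint(t,c)[:n]; print(c,t,[(np.round(e["point"],4).tolist(),round(e["p"],2)) for e in d])
for i in range(2):
    im=snapshot("wrist")
    for t in ["stem_tail","v_axis","steady_axis"]: q("wrist",t)
cv2.imwrite("pics/w2.png",im)
snapshot("side")
for t in ["stem","stem_neck","stem_tail"]: q("side",t)
im=snapshot("scene")
for t in ["stem","stem_neck","stem_tail"]: q("scene",t)
s=r.get_state();print(s["time"],s["ee_pos"],s["tool_rot"],s["joint_positions"],s["opening"])
E
```

```text
time: 8.45
ee_pos: [0.4506, -0.0409, 0.3153]
tool_rot: [2.255, 2.187, -0.0]
ft_force: [0.1, -0.2, -3.4]
opening: 0.415
grasp_force: 35.0
time: 8.75
ee_pos: [0.4504, -0.092, 0.3152]
tool_rot: [-2.264, -2.178, -0.0]
ft_force: [-0.4, -0.4, -3.4]
opening: 0.415
grasp_force: 35.0
wrist stem_tail [([0.4508, -0.0374, 0.2504], 0.64)]
wrist v_axis []
wrist steady_axis []
wrist stem_tail [([0.4533, -0.0358, 0.2496], 0.86)]
wrist v_axis []
wrist steady_axis []
side stem [([0.4482, -0.0979, 0.2559], 0.62)]
side stem_neck [([0.4475, -0.1653, 0.2475], 0.76)]
side stem_tail [([0.4523, -0.0362, 0.25], 0.85)]
scene stem [([0.4473, -0.0985, 0.2463], 0.92)]
scene stem_neck [([0.4457, -0.1739, 0.2491], 0.8)]
scene stem_tail [([0.4506, -0.0399, 0.2478], 0.64)]
9.55 [ 0.45052182 -0.09114383  0.31533081] [2.26193264e+00 2.18009509e+00 7.58713697e-05] [-3.43484018e-01  2.28000861e-01  1.91478681e+00  1.35853926e-05
  9.98719286e-01 -3.06648607e-01] 0.4137266451891497
```

View pics/w2.png

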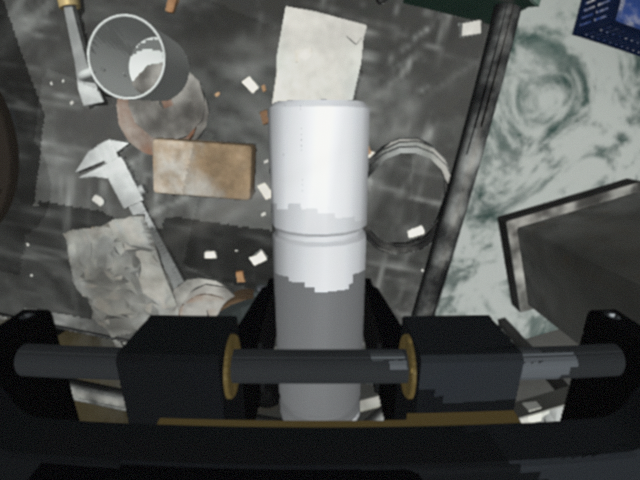

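The stem is level and lined up over the rest (tail px 320, 100 to 230), about 5 mm to the far side as planned to clear the knob. Next I'll lower it.

```bash
python3 -m creep '[[[0,1,-30],0,35],[[0,1,-60],0,35],[[0,1,-90],0,35],[[-2,1,-110],0,35],[[-5,1,-130],0,35],[[-5,1,-145],0,35],[[-5,1,-155],0,35],[[-5,1,-155],0,35]]'
python3 - <<'E'
from h import *
def q(c,t,n=1):
    d=pinpoint(t,c)[:n]; print(c,t,[(np.round(e["point"],4).tolist(),round(e["p"],2)) for e in d])
for c in ["side","scene"]:
    im=snapshot(c)
    for t in ["stem_neck","stem_tail","steady_axis","v_axis"]: q(c,t)
    if c=="side": cv2.imwrite("pics/s2.png",cv2.resize(im[180:400,260:520],None,fx=3,fy=2.7))
    for t,P in [("st",(.4425,-.1655,.085)),("v",(.447,-.036,.085))]: print(t,topix(cam(c),P))
s=r.get_state();print(s["time"],s["ee_pos"],s["ft_force"])
E
```

```text
time: 10.35
ee_pos: [0.4454, -0.0902, 0.1595]
tool_rot: [-2.261, -2.179, 0.001]
ft_force: [-0.5, 0.9, -4.1]
opening: 0.414
grasp_force: 35.0
side stem_neck [([0.444, -0.1627, 0.0937], 0.6)]
side stem_tail [([0.4445, -0.0352, 0.0958], 0.94)]
side steady_axis [([0.4427, -0.1673, 0.0811], 0.87)]
side v_axis [([0.4533, -0.0354, 0.087], 0.9)]
st [392.6826982  309.86490981]
v [347.43037988 274.29015359]
scene stem_neck [([0.4418, -0.1675, 0.0912], 0.64)]
scene stem_tail [([0.4446, -0.0967, 0.0917], 0.18)]
scene steady_axis [([0.4402, -0.1668, 0.0821], 0.87)]
scene v_axis [([0.4466, -0.0364, 0.0843], 0.64)]
st [396.36682685 279.75886935]
v [346.44956711 255.82155759]
10.85 [ 0.44557917 -0.09017099  0.16060331] [ 0.21831967 -0.18983678 -4.89200174]
```

View pics/s2.png

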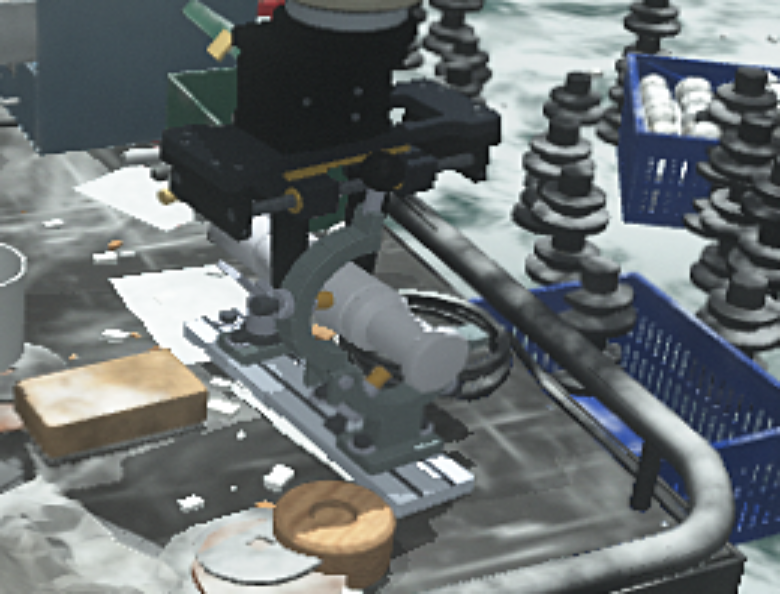

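The neck stands over the open steady with the head disc outside it (crop px 440,360) and about 10 mm still to go. I'll lower it slowly.

```bash
python3 -m creep '[[[0,0,-2],0,35],[[0,0,-4],0,35],[[0,0,-6],0,35],[[0,0,-7],0,35],[[0,0,-8],0,35],[[0,0,-8],0,35]]'
python3 -m creep '[[[0,0,-1],0,35],[[0,0,-1],0,35]]'
python3 -m creep '[[[0,0,-1],0,35],[[0,0,-1],0,35]]'
```

```text
time: 11.45
ee_pos: [0.4455, -0.0901, 0.1522]
tool_rot: [-2.262, -2.18, 0.0]
ft_force: [0.0, 0.3, -4.3]
opening: 0.416
grasp_force: 35.0
time: 11.65
ee_pos: [0.4455, -0.0902, 0.1513]
tool_rot: [2.262, 2.18, 0.0]
ft_force: [-0.1, -0.3, -4.4]
opening: 0.416
grasp_force: 35.0
time: 11.85
ee_pos: [0.4458, -0.0902, 0.1508]
tool_rot: [2.262, 2.179, 0.001]
ft_force: [0.5, 1.9, 4.4]
opening: 0.415
grasp_force: 35.0
```

```bash
python3 -m creep '[[[0,0,0],0,35],[[0,0,0],0,35]]' 6
python3 -m creep '[[[0,0,-0.5],0,35],[[0,0,-0.5],0,35]]'
python3 -c "
from h import *
for c in ['side','scene']:
    snapshot(c)
    for t in ['stem_neck','stem_tail']:print(c,t,[(np.round(e['point'],4).tolist(),round(e['p'],2)) for e in pinpoint(t,c)[:1]])
print(r.get_state()['ft_torque'],r.get_state()['ft_force'])"
```

```text
time: 12.05
ee_pos: [0.4457, -0.0902, 0.1506]
tool_rot: [2.262, 2.179, 0.001]
ft_force: [0.5, 1.2, 3.5]
opening: 0.418
grasp_force: 6.0
time: 12.25
ee_pos: [0.4457, -0.0902, 0.1502]
tool_rot: [2.261, 2.18, 0.001]
ft_force: [-1.8, 1.3, 6.7]
opening: 0.42
grasp_force: 6.0
side stem_neck [([0.4399, -0.1674, 0.0802], 0.89)]
side stem_tail [([0.4448, -0.0331, 0.0824], 0.6)]
scene stem_neck [([0.4424, -0.1694, 0.0843], 0.91)]
scene stem_tail [([0.4461, -0.0393, 0.083], 0.68)]
[ 0.01076218  0.11543744 -0.00996433] [-0.8643497   0.32014039  6.77242537]
```

```bash
python3 -m creep '[[[0,0,0],0,42],[[0,0,0],0,44],[[0,0,0],0,50],[[0,0,0],0,60],[[0,0,0],0,70],[[0,0,0],0,70]]'
python3 - <<'E'
from h import *
for c in ['side','scene']:
    im=snapshot(c)
    for t in ['stem_neck','stem_tail',"top_knob","top_hinge"]:print(c,t,[(np.round(e['point'],4).tolist(),round(e['p'],2)) for e in pinpoint(t,c)[:1]])
    if c=="side": cv2.imwrite("pics/s3.png",cv2.resize(im[180:400,260:520],None,fx=3,fy=2.7))
print(r.get_state()['opening'],r.get_state()['ee_pos'])
E
```

```text
time: 13.15
ee_pos: [0.4455, -0.0901, 0.1498]
tool_rot: [2.262, 2.18, 0.0]
ft_force: [0.0, 0.6, 0.3]
opening: 0.709
grasp_force: 0.0
side stem_neck [([0.4421, -0.1651, 0.0822], 0.82)]
side stem_tail [([0.4488, -0.0345, 0.086], 0.93)]
side top_knob [([0.4158, -0.1656, 0.2049], 0.88)]
side top_hinge []
scene stem_neck [([0.4412, -0.1704, 0.0841], 0.71)]
scene stem_tail [([0.4457, -0.0367, 0.0798], 0.7)]
scene top_knob []
scene top_hinge [([0.3951, -0.1644, 0.0914], 0.62)]
0.738113371920673 [ 0.44551611 -0.0901581   0.14982159]
```

View pics/s3.png

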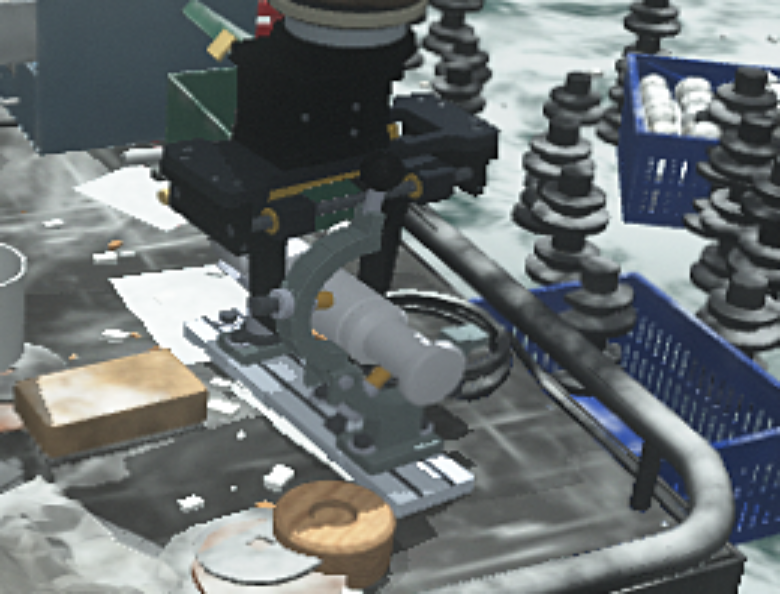

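The stem is seated, with the neck on the fingers and the tail in the V. Next I'll retract, turn and go over the knob.

```bash
python3 -m creep '[[[0,0,40],0,70],[[0,0,90],0,70],[[0,0,140],0,70],[[0,0,180],-8,60],[[0,0,180],-17,60],[[-30,-75,180],-90,60],[[-30,-75,180],-90,60],[[-30,-75,180],-90,60]]'
python3 -m creep '[[[-10,-25,0],-48,60],[[-10,-25,0],-48,60],[[-10,-25,0],-48,60],[[-10,-25,0],-48,60],[[-10,-25,0],-48,60],[[-10,-25,0],-48,60]]'
python3 - <<'E'
from h import *
for c in ['side','scene','wrist']:
    im=snapshot(c)
    for t in ["top_knob","top_hinge","stem_neck","stem_tail"]:print(c,t,[(np.round(e['point'],4).tolist(),round(e['p'],2)) for e in pinpoint(t,c)[:1]])
cv2.imwrite("pics/w3.png",im)
s=r.get_state();print(s['opening'],s['ee_pos'],s["tool_rot"])
E
```

```text
time: 14.45
ee_pos: [0.4146, -0.1673, 0.3299]
tool_rot: [2.902, 1.202, -0.0]
ft_force: [0.8, -0.5, 0.5]
opening: 0.632
grasp_force: 0.0
time: 15.05
ee_pos: [0.4054, -0.1901, 0.3298]
tool_rot: [3.141, -0.078, -0.0]
ft_force: [0.2, 0.3, 0.5]
opening: 0.631
grasp_force: 0.0
side top_knob [([0.4153, -0.165, 0.208], 0.56)]
side top_hinge [([0.392, -0.1623, 0.085], 0.57)]
side stem_neck [([0.4424, -0.1649, 0.0815], 0.89)]
side stem_tail [([0.4452, -0.0347, 0.0855], 0.94)]
scene top_knob [([0.4153, -0.163, 0.2117], 0.65)]
scene top_hinge [([0.3956, -0.1632, 0.0915], 0.79)]
scene stem_neck [([0.4424, -0.1711, 0.0826], 0.81)]
scene stem_tail [([0.4495, -0.0367, 0.0829], 0.58)]
wrist top_knob [([0.4158, -0.1645, 0.2129], 0.78)]
wrist top_hinge [([0.3986, -0.1622, 0.0822], 0.78)]
wrist stem_neck [([0.4409, -0.1691, 0.0858], 0.88)]
wrist stem_tail [([0.4484, -0.0359, 0.0866], 0.85)]
0.6290084958408338 [ 0.40552847 -0.19015929  0.32983326] [ 3.14076689e+00 -6.80032382e-02  4.20650417e-06]
```

```bash
python3 -m creep '[[[10,26,0],0.5,60],[[10,26,0],0.5,60],[[10,26,-20],0.5,60],[[10,26,-40],0.5,60],[[10,26,-55],0.5,60],[[10,26,-60],0.5,60],[[10,26,-60],0.5,60]]'
python3 -m creep '[[[0,0,0],0,30],[[0,0,0],0,18],[[0,0,0],0,18],[[0,0,0],0,18],[[0,0,0],0,18],[[0,0,0],0,18]]' 10
python3 -c "
import numpy as np
a=np.radians(np.arange(80,0,-4.9)); x=124*np.cos(a);z=124*np.sin(a)
for i in range(len(a)): print(i,round(x[i]-x[0],1),round(-.035*(x[i]-x[0]),1),round(z[i]-z[0],1))"
```

```text
time: 16.5
ee_pos: [0.4154, -0.1644, 0.2696]
tool_rot: [-3.141, 0.055, 0.001]
ft_force: [-0.3, -0.2, 0.2]
opening: 0.632
grasp_force: 0.0
time: 17.1
ee_pos: [0.4155, -0.1635, 0.2699]
tool_rot: [-3.14, 0.055, 0.0]
ft_force: [0.6, 4.4, 3.2]
opening: 0.217
grasp_force: 10.0
0 0.0 -0.0 0.0
1 10.4 -0.4 -2.3
2 20.5 -0.7 -5.4
3 30.3 -1.1 -9.5
4 39.7 -1.4 -14.3
5 48.7 -1.7 -19.9
6 57.2 -2.0 -26.3
7 65.1 -2.3 -33.4
8 72.3 -2.5 -41.1
9 78.9 -2.8 -49.4
10 84.8 -3.0 -58.3
11 89.8 -3.1 -67.6
12 94.1 -3.3 -77.3
13 97.5 -3.4 -87.3
14 100.0 -3.5 -97.6
15 101.7 -3.6 -108.1
16 102.4 -3.6 -118.7
```

```bash
python3 -m creep '[[[5,1,-1],0,18],[[10.4,0.6,-2.3],0,18],[[20.5,0.3,-5.4],0,18],[[30.3,0,-9.5],0,18],[[39.7,-0.4,-14.3],0,18],[[48.7,-0.7,-19.9],0,18],[[57.2,-1,-26.3],0,18],[[57.2,-1,-26.3],0,18]]'
```

```text
time: 17.9
ee_pos: [0.4746, -0.1658, 0.2426]
tool_rot: [3.14, -0.054, 0.002]
ft_force: [2.5, -7.4, 2.4]
opening: 0.22
grasp_force: 10.0
```

```bash
python3 -m creep '[[[7.9,-2,-7.1],0,18],[[15.1,-2.3,-14.8],0,18],[[21.7,-2.5,-23.1],0,18],[[27.6,-2.7,-32],0,18],[[32.6,-2.9,-41.3],0,18],[[36.9,-3,-51],0,18],[[40.3,-3.2,-61],0,18],[[40.3,-3.2,-61],0,18]]'
```

```text
time: 18.7
ee_pos: [0.5133, -0.1681, 0.1808]
tool_rot: [-3.14, 0.055, 0.002]
ft_force: [3.2, 5.9, -0.0]
opening: 0.221
grasp_force: 10.0
```

```bash
python3 -m creep '[[[1.3,0.6,-5],0,18],[[2.5,0.6,-10.3],0,18],[[3.4,0.5,-15.5],0,18],[[4.2,0.5,-20.8],0,18],[[4.6,0.5,-24.5],0,18],[[4.9,0.5,-28],0,18],[[4.9,0.5,-28],0,18]]'
python3 -m creep '[[[0,0,-1],0,18],[[0,0,-2],0,18],[[0,0,-2],0,18]]'
python3 -m creep '[[[0,0,-1],0,18],[[0,0,-1],0,18]]'
```

```text
time: 19.4
ee_pos: [0.5179, -0.168, 0.1541]
tool_rot: [3.141, -0.055, -0.001]
ft_force: [-0.2, -2.8, -1.0]
opening: 0.222
grasp_force: 10.0
time: 19.7
ee_pos: [0.5179, -0.168, 0.1526]
tool_rot: [3.141, -0.055, 0.0]
ft_force: [0.9, -4.4, -2.8]
opening: 0.22
grasp_force: 10.0
time: 19.9
ee_pos: [0.518, -0.168, 0.1516]
tool_rot: [3.141, -0.054, 0.0]
ft_force: [0.7, -5.3, -1.4]
opening: 0.224
grasp_force: 10.0
```

```bash
python3 -m creep '[[[0,0,-1],0,18],[[0,0,-2],0,18],[[0,0,-2],0,18]]'
python3 -m creep '[[[0,0,-1],0,18],[[0,0,-1],0,18]]'
python3 -m creep '[[[0,0,-1],0,18],[[0,0,-1],0,18]]'
```

```text
time: 20.2
ee_pos: [0.5181, -0.168, 0.1495]
tool_rot: [3.141, -0.055, 0.001]
ft_force: [0.2, -5.6, -0.3]
opening: 0.223
grasp_force: 10.0
time: 20.4
ee_pos: [0.5181, -0.168, 0.1487]
tool_rot: [3.141, -0.055, 0.001]
ft_force: [-0.8, -4.9, 2.2]
opening: 0.222
grasp_force: 10.0
time: 20.6
ee_pos: [0.5182, -0.168, 0.1482]
tool_rot: [3.14, -0.054, 0.002]
ft_force: [-0.8, -4.8, 8.3]
opening: 0.224
grasp_force: 10.0
```

```bash
python3 -m creep '[[[0,0,-1],0,18],[[0,0,-1],0,18]]' 20
python3 -m creep '[[[0,0,1.5],0,18],[[0,0,1.5],0,24],[[0,0,1.5],0,40],[[0,0,1.5],0,50],[[0,0,30],0,50],[[0,0,70],0,50],[[0,0,120],0,50],[[0,0,160],0,50]]'
python3 - <<'E'
from h import *
for c in ['side','scene']:
    im=snapshot(c)
    for t in ["top_knob","stem_neck","stem_tail","steady_axis"]:print(c,t,[(np.round(e['point'],4).tolist(),round(e['p'],2)) for e in pinpoint(t,c)[:1]])
    cv2.imwrite(f"pics/{c}4.png",cv2.resize(im[180:400,260:520],None,fx=3,fy=2.7))
E
```

```text
time: 20.8
ee_pos: [0.5182, -0.168, 0.1479]
tool_rot: [3.14, -0.054, 0.002]
ft_force: [-4.2, -3.0, 17.9]
opening: 0.219
grasp_force: 20.0
time: 21.6
ee_pos: [0.5178, -0.1675, 0.3088]
tool_rot: [-3.141, 0.054, -0.001]
ft_force: [0.4, -0.8, -0.3]
opening: 0.523
grasp_force: 0.0
side top_knob [([0.5223, -0.1663, 0.0867], 0.84)]
side stem_neck [([0.4428, -0.165, 0.0787], 0.85)]
side stem_tail []
side steady_axis [([0.4444, -0.1669, 0.0819], 0.59)]
scene top_knob [([0.5181, -0.1711, 0.0902], 0.81)]
scene stem_neck [([0.4408, -0.1676, 0.0829], 0.72)]
scene stem_tail [([0.4481, -0.0384, 0.0844], 0.61)]
scene steady_axis [([0.4409, -0.1664, 0.0849], 0.66)]
```

View pics/side4.png

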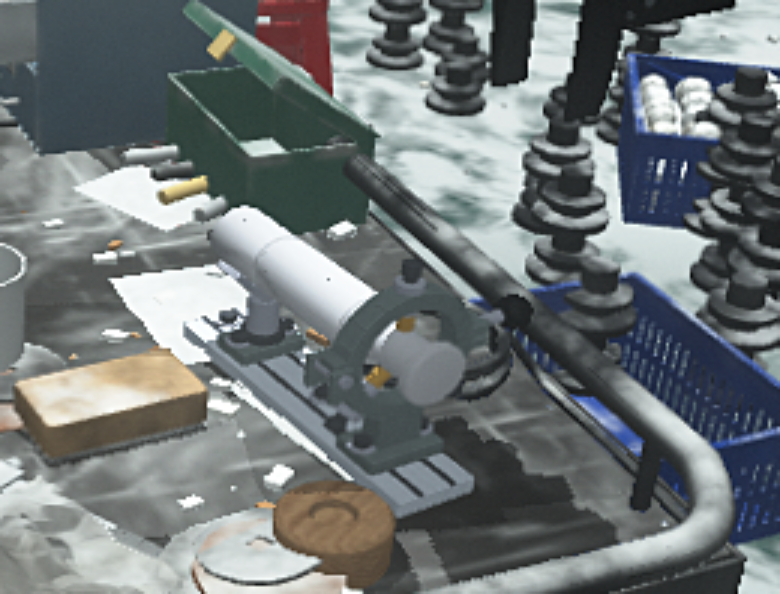

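The top is closed over the seated neck, with the knob at px 515,310. To be sure it's fully down, I'll press once on top of the knob with the fingers shut.

```bash
python3 -m creep '[[[0,0,-40],0,0],[[0,0,-80],0,0],[[0,0,-110],0,0],[[0,0,-120],0,0],[[0,0,-125],0,0],[[0,0,-127],0,0],[[0,0,-128],0,0],[[0,0,-128],0,0]]'
python3 -m creep '[[[0,0,-1],0,0],[[0,0,-2],0,0],[[0,0,-2],0,0]]'
```

```text
time: 22.9
ee_pos: [0.5182, -0.168, 0.1795]
tool_rot: [3.14, -0.055, 0.002]
ft_force: [1.0, -0.6, 0.6]
opening: 0.005
grasp_force: 0.0
time: 23.2
ee_pos: [0.5182, -0.168, 0.1778]
tool_rot: [3.14, -0.055, 0.003]
ft_force: [-2.4, 0.2, 10.3]
opening: 0.008
grasp_force: 5.4
```

```bash
python3 -m creep '[[[0,0,-0.5],0,0],[[0,0,-0.5],0,0]]'
python3 -m creep '[[[0,0,10],0,0],[[0,0,50],0,0],[[0,0,100],0,0],[[0,0,140],0,0],[[0,0,140],0,0],[[0,0,140],0,0]]'
python3 - <<'E'
from h import *
for c in ['side','scene']:
    snapshot(c)
    for t in ["top_knob","stem_neck","stem_tail"]:print(c,t,[(np.round(e['point'],4).tolist(),round(e['p'],2)) for e in pinpoint(t,c)[:1]])
print(r.sign_off())
E
```

```text
time: 23.4
ee_pos: [0.5182, -0.168, 0.1776]
tool_rot: [3.14, -0.055, 0.003]
ft_force: [-3.5, 1.4, 15.1]
opening: 0.007
grasp_force: 7.4
time: 24.0
ee_pos: [0.5177, -0.1678, 0.3168]
tool_rot: [3.14, -0.055, 0.003]
ft_force: [0.1, -1.0, -0.9]
opening: 0.009
grasp_force: 0.0
side top_knob [([0.5199, -0.1674, 0.0879], 0.81)]
side stem_neck [([0.4412, -0.1639, 0.0796], 0.56)]
side stem_tail [([0.4435, -0.0378, 0.0873], 0.93)]
scene top_knob [([0.5197, -0.1704, 0.0941], 0.59)]
scene stem_neck [([0.4407, -0.1696, 0.0832], 0.96)]
scene stem_tail [([0.4446, -0.0366, 0.0838], 0.83)]
the job is handed in; nothing more can be done
None
```

The stem lies released in the bench rest, its neck on the two lower fingers and its plain end in the V-support; the steady's top is swung fully down over the neck, and the job was handed in at about 24 s without touching the other things on the table.

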